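Tare the dispensing scale with the tablet jar on it

TASK

Tablets are to be weighed out of the tablet jar (the wide, straight-sided jar with the broad lid), so take it out of the crowded steel tray and set it down gently, upright, in the middle of the scale's round platter, without knocking over the other containers. Then tare the scale with the jar on it: turn the ribbed bezel round the sloping dial until the tip of its wedge-shaped zero mark stands at the tip of the pointer, so that it reads zero, and let go, leaving the jar standing on the platter.

Things in the scene. Friction and masses are not known exactly. Their poses are not given: they have to be found in the camera images.
- tablet_jar: the tablet jar: straight round body 48 mm across with a ribbed round lid 50 mm across and 18 mm high, 76 mm tall over all, the widest container in the tray; origin at the centre of its underside, z up through the lid. Weight unknown, about 90 to 160 g. The lid is screwed tight: it may be gripped by body or lid.
- big_vial: large injection vial with a crimped cap, 46 mm across, 85 mm tall, taller and narrower than the jar; stands in the tray; origin at the centre of its underside, z up
- dropper: slim dropper bottle with a narrow cap, 30 mm across, 78 mm tall; stands in the tray; origin at the centre of its underside, z up
- mid_vial: injection vial with a crimped cap, 30 mm across, 60 mm tall; stands in the tray; origin at the centre of its underside, z up
- small_vial: smallest injection vial, 20 mm across, 42 mm tall; stands near the middle of the tray; origin at the centre of its underside, z up
- tray: fixed shallow steel tray, 180 mm (its x) by 120 mm (its y), walls 28 mm high and 4 mm thick, floor 4 mm thick; origin under its centre. The five containers stand upright on its floor, the jar, the big vial, the dropper and the mid vial in any order near its corners (about 55 mm along x and 28 mm along y from the centre)
- scale: fixed top-pan spring scale, white housing 180 mm long (its x), 124 mm wide (its y), 74 mm high, origin under its centre on the worktop, front with the dial facing its own -x, towards the robot. The housing's front slope rises to the rear at 28 degrees from level; the steel platter stands over its rear half.
- pan_top (a point): centre of the platter's flat top: round, 100 mm across, 95 mm above the worktop when empty (47 mm behind the scale's origin along the scale's x). It rides on a spring and sinks up to 13 mm under load; it turns with the scale only.
- dial_center (a point): centre of the dial on the housing's front slope, 43 mm before the scale's origin, 49 mm above the worktop (axes as scale). The dial's axis, square to the slope, leans 28 degrees from vertical towards the front (-x). Along it the ribbed black bezel stands from 1 to 16 mm above the slope, 66 mm across; grip it across the rim, the slope beside it is bare.
- bezel_ring (a joint): turn of the bezel and the white dial card in it (rad), positive clockwise as seen when facing the dial; at 0 the zero mark is at the top of the dial (up the slope). Turns without end, with friction of about 0.05 N m, and stays where it is left.
- pointer_needle (a joint): angle of the pointer (rad), positive clockwise as seen when facing the dial, 0 = up the slope when the platter is empty; the load on the platter turns it clockwise, a full turn for about 400 g. The pointer is under the bezel's rim and cannot be touched.
- zero_mark (a point): inner tip of the black wedge-shaped zero mark on the dial card, 19.5 mm from the dial's axis; it turns with the bezel
- pointer_tip (a point): tip of the pointer, 19.5 mm from the dial's axis; it meets the tip of the zero mark when the scale reads zero
- pan: the platter itself: round steel plate 100 mm across, 4.5 mm thick; origin 21 mm below the centre of its top

How it is judged:
On the way:
1. the tablet jar stands upright on the platter, let go (horizontal distance between tablet_jar and pan_top below 0.03 m and z of tablet_jar in the frame of pan_top between -0.006 and 0.006 m and angle between tablet_jar's own z axis and vertical below 0.12 rad and contact force between the fingers and tablet_jar below 0.1 N), for 0.3 s.
At the end, for the whole second after the job is handed in: The jar stands upright (within 7 degrees) on the platter, its centre within 30 mm of the platter's, let go and at rest; the tip of the zero mark lies within 1.8 mm of the pointer's tip (about half a division) and the bezel is still (all of step 1 and distance between zero_mark and pointer_tip below 0.0018 m and linear speed of tablet_jar below 0.02 m/s and velocity of joint bezel_ring between -0.05 and 0.05 rad/s); the robot touches nothing.
It fails at once if another container in the tray is knocked over (angle between any of big_vial, dropper, mid_vial, small_vial's own z axis and vertical above 0.5 rad).
It fails at once if the jar is slammed or pressed onto the platter (over 20 N) instead of being set down gently (contact force between tablet_jar and pan above 20 N).
It also fails if it takes over 54 s, if anything falls off the work surface, if the arm or the gripper's body presses on something with over 40 N, if the wrist force passes 120 N, or if a joint passes its speed limit or range.

ROBOT

A 6-joint arm with a two-finger parallel gripper is mounted at the origin on a cart in front of the work surface, level with it; the furniture and walls round the work are solid. World frame = base frame: x ahead of the robot, y to its left, z up, the work surface at z = 0. Lengths are in m, angles in rad, forces in N, time in s.
With the tool pointing down it reaches from about 0.35 to 0.975 m from the base axis. Payload 4.9 kg.
Tool frame: the origin (TCP) lies at the very end of the fingers, on their centre line; the grasp point (between the pads) lies 19 mm behind it (ctrl.tcp_to_grasp is the z of the grasp point in the tool frame, in m); z points along the fingers, y is the line along which they close (so a half turn about z gives the same grasp; the last joint's range is limited). The gripper opens to 85 mm and grips with 20 to 120 N. Pads are 22 mm wide; open, the fingers measure 114 mm over their backs; the gripper's body (76 mm by 85 mm) begins 54 mm behind the grasp point. The pads swing forward as they close: fully open they stand 13 mm farther back than shut.
Start: joints at [1.023, 0.053, 1.613, -0, 1.476, -0.119], TCP at [0.26, 0.568, 0.231] pointing down, gripper open.
Joint ranges: [-3.01, 3.01], [-1.01, 2.22], [0.06, 2.58], [-1.02, 4.17], [0.09, 2.62], [-3.14, 3.14]. Speed limits (rad/s): [2.57, 2.57, 3.14, 3.14, 3.14, 3.14].

INTERFACE

Orientations are given as a rotation vector (axis times angle).
In Python, from station import ctrl, eyes, job, nets gives the robot as it stands. The module is installed in compiled form; this text tells all that it offers.
- The arm moves only by the tool jog_arm, never from a script. Its argument "commands" is one flat list of numbers, 7 for each row, row after row: the shift along the tool's x, y, z each as a share of 0.06 m, from -1 to 1, then the turn, a rotation vector about the tool's x, y, z each as a share of 0.1 rad, from -1 to 1, then the finger opening in mm, from 0 to 85.4. In form: [x, y, z, ax, ay, az, grip, x, y, z, ax, ay, az, grip, ...]. A call has 1 to 20 rows; each row shifts and turns the commanded pose from where the row before left it, along the tool's axes as they then stand; what a row does not reach is not made up. A row lasts 1/8 s, in which the tool goes at most 62.5 mm and 10.7 degrees, less where a joint would pass 70% of its speed; a pose out of reach is approached as far as the arm can. A call with a number of a shift or a turn outside -1 to 1 is refused whole. A call with a gripper value outside its range is refused whole. The fingers move at their own pace and stop on an object; "newtons" is the grip in N (left out, the last holds). Time passes only in rows, so rows that do not move let the fingers close. It gives the time, the measured TCP pose, the force, the opening and the grip force at its end, in the units of the state.
- ctrl.get_obs(): the state, without advancing time (a new reading comes with each control period).
- eyes.get_image(name): name is "scene" or "top" or "wrist"; returns a dict with "image" (384x512x3 uint8, red, green, blue), "z_map" (384x512 float32, m along the optical axis (not along the pixel's ray), 0 where there is no reading), "K" (3x3 intrinsics, pixels), "dist_coeffs" ([k1, k2, p1, p2, k3] as OpenCV has them; the pictures are not rectified), "cam_to_world" (4x4, takes a point from camera to world coordinates). Camera axes: x right, y up, looking along -z (the intrinsics and any distortion apply to the point x, -y, -z); pixel columns grow to the right and rows downward; lengths in m; the calibration is good to about 2 mm. A picture is of the moment at which its call begins.
- job.finish_job(): hands the job in; it is judged then, once.
Trained networks look in the newest picture that a camera, given by its name, has taken for a name from the list of things; names that differ only in an ending like _2 or _b are one class to them, and where a whole thing is asked for, a point or a joint stands for the part that bears it (a point fixed in the world has none). Each returns a list of dicts, best first, with "p" (0 to 1); they miss things now and then, are a little off and sometimes report something else, mostly with a low value. They report only what shows in the picture. A call takes as long as a camera call.
- nets.silhouettes(camera, name): "mask" (384x512 bool, what is visible of it) and "bbox" ([left, top, right, bottom] in pixels, round what is visible of it).
The state is a dict: "t": time; "q": joint angles; "dq": joint speeds; "effort": joint torques, N m; "tool_pos": TCP position; "tool_rot": TCP orientation; "contact_force": force on the tool from outside, world axes, zero at the start; "wrist_torque": the same for the moment, N m; "opening": finger opening in m; "grip_force": force on a finger pad.
Only numpy, scipy, OpenCV 4.12 (cv2) and the standard library are available. Lean on these libraries where they do the work, as an engineer would, in place of code of your own. Each camera call takes 0.05 s, during which the arm holds its last target. There are 200 camera calls.

## Working session

There is one attempt and no reset: what is moved stays moved. The work goes in short steps, Python scripts to look and compute and a tool call to move; the robot and the scene stay as the last step left them, time stands still between calls to the robot, and variables do not carry over. Pictures are saved under pics/ and viewed, at most 10 in all, crops included, and the job is handed in when it is done.

Besides the shell and the picture viewer there is one more tool, called after "Request:" by a JSON object that holds its "name" and its "arguments". jog_arm: Moves the arm, as the interface text tells. Shift numbers are shares of 0.06 m and turn numbers shares of 0.1 rad, none past 1 either way. Its arguments: {"type":"object","properties":{"commands":{"type":"array","items":{"type":"number"}},"newtons":{"type":"number"}},"required":["commands"]}

```bash
mkdir -p pics
cat > h.py <<'E'
import numpy as np, cv2
from scipy.spatial.transform import Rotation as R
from station import ctrl, eyes, job, nets
def pts(im, mask):
    v,u=np.nonzero(mask&(im['z_map']>0)); z=im['z_map'][v,u]
    n=cv2.undistortPoints(np.stack([u,v],1).astype(float).reshape(-1,1,2),im['K'],np.array(im['dist_coeffs'])).reshape(-1,2)
    c=np.stack([n[:,0]*z,-n[:,1]*z,-z,np.ones_like(z)],1)
    return (c@np.array(im['cam_to_world']).T)[:,:3]
def proj(im,P):
    T=np.linalg.inv(im['cam_to_world']); c=np.atleast_2d(P)@T[:3,:3].T+T[:3,3]
    c=c*[1,-1,-1]
    return cv2.projectPoints(c,np.zeros(3),np.zeros(3),im['K'],np.array(im['dist_coeffs']))[0].reshape(-1,2)
def save(im,name): cv2.imwrite('pics/'+name,im[:,:,::-1])
E
cat > a.py <<'E'
from h import *
o=ctrl.get_obs(); print(o['t'],o['tool_pos'],o['tool_rot'],o['opening'],ctrl.tcp_to_grasp)
ims=[]
for c in ['scene','top']:
    im=eyes.get_image(c); ims.append(im['image'])
    for n in ['tablet_jar','big_vial','dropper','mid_vial','small_vial','tray','scale','pan','bezel_ring']:
        for d in nets.silhouettes(c,n)[:2]:
            p=pts(im,d['mask'])
            if len(p)<5: continue
            zt=np.percentile(p[:,2],97); t=p[p[:,2]>zt-.006]
            print(c,n,round(d['p'],2),d['bbox'],'med',np.median(p,0).round(3),'ztop',zt.round(3),'topc',((t.min(0)+t.max(0))/2).round(3),'ext',(t.max(0)-t.min(0)).round(3))
save(np.vstack(ims)[:, :],'a.png') if 0 else save(cv2.resize(np.hstack(ims),(800,300)),'a.png')
E
python3 a.py
```

```text
0.0 [0.25949954 0.56788405 0.23006879] [-6.68222703e-01 -3.06895232e+00  3.04955129e-03] 0.08519105693536333 -0.0187
scene tablet_jar 0.9 [200.1, 196.2, 225.6, 231.0] med [ 0.59  -0.196  0.059] ztop 0.081 topc [ 0.601 -0.207  0.079] ext [0.049 0.048 0.007]
scene tablet_jar 0.6 [266.5, 160.0, 327.4, 238.1] med [ 0.476 -0.335  0.061] ztop 0.096 topc [ 0.51  -0.4    0.094] ext [0.098 0.098 0.008]
scene big_vial 0.98 [179.0, 206.3, 206.4, 249.1] med [ 0.594 -0.14   0.06 ] ztop 0.09 topc [ 0.604 -0.149  0.088] ext [0.028 0.027 0.007]
scene dropper 0.81 [247.5, 222.2, 261.6, 260.0] med [ 0.485 -0.188  0.047] ztop 0.082 topc [ 0.49  -0.196  0.08 ] ext [0.015 0.016 0.006]
scene mid_vial 0.83 [229.3, 239.2, 243.2, 267.1] med [ 0.49  -0.138  0.042] ztop 0.065 topc [ 0.496 -0.144  0.063] ext [0.019 0.019 0.008]
scene small_vial 0.76 [217.8, 229.3, 228.1, 251.3] med [ 0.546 -0.17   0.03 ] ztop 0.047 topc [ 0.549 -0.175  0.044] ext [0.013 0.01  0.007]
scene tray 0.56 [173.0, 214.2, 280.3, 282.1] med [ 0.537 -0.154  0.012] ztop 0.031 topc [ 0.548 -0.172  0.045] ext [0.187 0.13  0.04 ]
scene scale 
[... 1198 characters left out ...]
 ext [0.009 0.012 0.006]
top tray 0.89 [181.2, 144.1, 234.9, 228.5] med [ 0.54  -0.172  0.005] ztop 0.034 topc [ 0.552 -0.176  0.055] ext [0.187 0.131 0.054]
top scale 0.69 [238.4, 168.7, 338.0, 249.3] med [ 0.492 -0.36   0.072] ztop 0.098 topc [ 0.513 -0.401  0.096] ext [0.096 0.098 0.009]
top pan 0.81 [287.5, 180.6, 335.6, 225.2] med [ 0.514 -0.4    0.096] ztop 0.098 topc [ 0.513 -0.401  0.096] ext [0.096 0.099 0.008]
top bezel_ring 0.6 [256.7, 209.2, 286.5, 237.7] med [ 0.467 -0.319  0.06 ] ztop 0.077 topc [ 0.475 -0.33   0.076] ext [0.05  0.035 0.009]
top bezel_ring 0.49 [208.8, 205.3, 225.9, 214.8] med [ 0.494 -0.199  0.068] ztop 0.084 topc [ 0.495 -0.196  0.084] ext [0.017 0.017 0.009]
```

View pics/a.png

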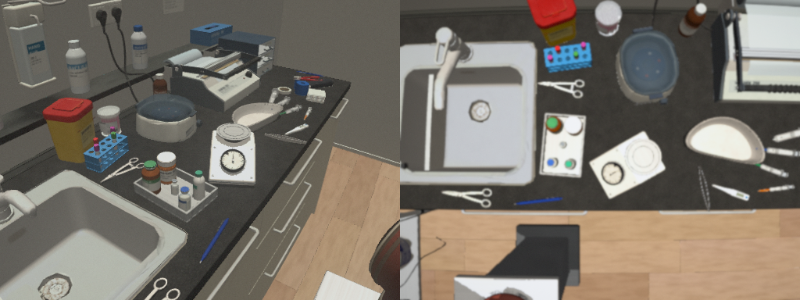

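```bash
cat >> h.py <<'E'
def plan(p1,R1,n=None,show=True):
    o=ctrl.get_obs(); p0=np.array(o['tool_pos']); R0=R.from_rotvec(o['tool_rot'])
    w=(R0.inv()*R1).as_rotvec(); dp=np.array(p1)-p0
    n=n or int(np.ceil(max(np.abs(w).max()/.095,np.linalg.norm(dp)/.054,1)))
    while 1:
        Rk=[R0*R.from_rotvec(w*k/n) for k in range(n)]
        s=np.linalg.solve(sum(r.as_matrix() for r in Rk),dp)
        if n>60 or np.abs(s).max()<.058 : break
        n+=1
    path=p0+np.cumsum([r.apply(s) for r in Rk],0)
    print(n,'rows of',(s/.06).round(3).tolist(),(w/n/.1).round(3).tolist(),'mid',path[n//2].round(3))
def frame(z,y):
    z=np.array(z,float); z/=np.linalg.norm(z); y=np.array(y,float); y-=z*(y@z); y/=np.linalg.norm(y)
    return R.from_matrix(np.stack([np.cross(y,z),y,z],1))
E
python3 -c "
from h import *
a=np.radians(-4)
plan([.600,-.2078,.2],frame([0,0,-1],[np.cos(a),np.sin(a),0]))"
```

```text
16 rows of [-0.927, -0.15, 0.033] [0.0, -0.0, 0.757] mid [0.572 0.181 0.214]
```

```bash
python3 -c "
from h import *
im=eyes.get_image('top');p=pts(im,np.ones((384,512),bool))
m=(p[:,2]>.12)&(p[:,0]>.35)&(p[:,0]<.9)&(p[:,1]>0.05)&(p[:,1]<.5)
q=p[m];
for x in np.arange(.35,.9,.05):
  k=q[(q[:,0]>=x)&(q[:,0]<x+.05)]
  if len(k): print(x.round(2),k.min(0).round(2),k.max(0).round(2),len(k))
plan([.44,.16,.25],frame([0,0,-1],[np.cos(.45),np.sin(.45),0]))"
```

```text
0.6 [0.63 0.13 0.12] [0.65 0.16 0.15] 110
0.65 [0.65 0.13 0.12] [0.7  0.16 0.16] 374
0.7 [0.7  0.13 0.12] [0.75 0.16 0.15] 328
0.75 [0.75 0.13 0.12] [0.8  0.16 0.16] 229
0.8 [0.8  0.12 0.12] [0.85 0.17 0.15] 405
0.85 [0.85 0.12 0.12] [0.87 0.17 0.14] 114
9 rows of [-0.77, -0.343, -0.035] [-0.0, -0.0, 0.769] mid [0.395 0.357 0.242]
```

Request:
{"name": "jog_arm", "arguments": {"commands": [-0.927,-0.15,0.03,0,0,0.757,75,-0.927,-0.15,0.03,0,0,0.757,75,-0.927,-0.15,0.03,0,0,0.757,75,-0.927,-0.15,0.03,0,0,0.757,75,-0.927,-0.15,0.03,0,0,0.757,75,-0.927,-0.15,0.03,0,0,0.757,75,-0.927,-0.15,0.03,0,0,0.757,75,-0.927,-0.15,0.03,0,0,0.757,75,-0.927,-0.15,0.03,0,0,0.757,75,-0.927,-0.15,0.03,0,0,0.757,75,-0.927,-0.15,0.03,0,0,0.757,75,-0.927,-0.15,0.03,0,0,0.757,75,-0.927,-0.15,0.03,0,0,0.757,75,-0.927,-0.15,0.03,0,0,0.757,75,-0.927,-0.15,0.03,0,0,0.757,75,-0.927,-0.15,0.03,0,0,0.757,75,0,0,0,0,0,0,75], "newtons": 30}}

```text
t: 3.18
tool_pos: [0.5998, -0.2112, 0.2023]
tool_rot: [2.303, 2.137, -0.001]
contact_force: [-0.2, 0.5, -0.4]
opening: 0.0749
grip_force: 0.0
```

```bash
cat > b.py <<'E'
from h import *
o=ctrl.get_obs(); print(o['t'],o['tool_pos'],np.array(o['q']).round(2))
c='wrist'; im=eyes.get_image(c)
for n in ['tablet_jar','big_vial','small_vial','tray']:
    for d in nets.silhouettes(c,n)[:2]:
        p=pts(im,d['mask'])
        if len(p)<5: continue
        zt=np.percentile(p[:,2],97); t=p[p[:,2]>zt-.006]
        print(n,round(d['p'],2),d['bbox'],'ztop',zt.round(3),'topc',((t.min(0)+t.max(0))/2).round(4),'ext',(t.max(0)-t.min(0)).round(3))
save(im['image'],'b.png')
a=np.radians(-4)
plan([.600,-.2078,.048],frame([0,0,-1],[np.cos(a),np.sin(a),0]))
E
python3 b.py
```

```text
3.175 [ 0.59984471 -0.21123361  0.20227289] [-0.46  0.1   1.62 -0.    1.43 -0.38]
tablet_jar 0.65 [230.3, 153.3, 277.8, 206.7] ztop 0.083 topc [ 0.6026 -0.2081  0.0809] ext [0.049 0.049 0.008]
big_vial 0.95 [232.3, 102.7, 279.0, 147.5] ztop 0.091 topc [ 0.6076 -0.1511  0.089 ] ext [0.03  0.03  0.007]
big_vial 0.3 [127.0, 246.4, 167.2, 284.9] ztop 0.062 topc [ 0.4936 -0.2643  0.1553] ext [0.119 0.139 0.198]
small_vial 0.55 [198.9, 136.2, 221.1, 157.4] ztop 0.048 topc [ 0.5518 -0.1757  0.046 ] ext [0.013 0.013 0.006]
tray 0.65 [122.8, 93.8, 290.1, 200.5] ztop 0.033 topc [ 0.5507 -0.1754  0.056 ] ext [0.188 0.134 0.058]
tray 0.46 [198.4, 136.1, 222.3, 157.3] ztop 0.048 topc [ 0.5518 -0.1757  0.046 ] ext [0.013 0.013 0.006]
3 rows of [-0.009, -0.005, 0.859] [0.0, -0.001, 0.009] mid [ 0.6   -0.207  0.1  ]
```

View pics/b.png

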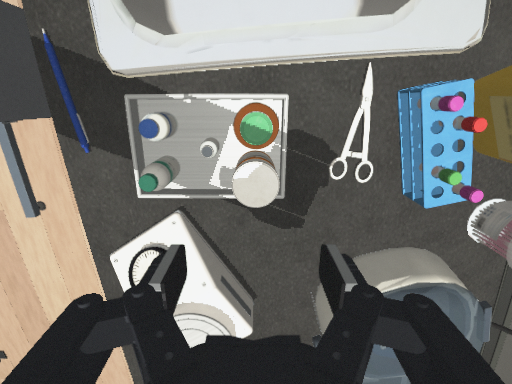

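Request:
{"name": "jog_arm", "arguments": {"commands": [-0.009,0.01,0.8,0,0,0,75,-0.009,0.0,0.8,0,0,0,75,-0.009,0.0,0.6,0,0,0,75,0,0,0.377,0,0,0,75,0,0,0,0,0,0,75,0,0,0,0,0,0,75]}}

```text
t: 4.18
tool_pos: [0.6026, -0.2096, 0.0499]
tool_rot: [2.294, 2.142, 0.002]
contact_force: [0.6, 0.2, 0.9]
opening: 0.0749
grip_force: 0.0
```

```bash
sed -i "s/b.png/c.png/" b.py; python3 b.py
```

```text
4.175 [ 0.60259269 -0.20955033  0.04989674] [-0.45  0.25  1.71  0.    1.18 -0.38]
tablet_jar 0.64 [205.4, 197.8, 300.9, 317.7] ztop 0.083 topc [ 0.6024 -0.1976  0.0828] ext [0.049 0.069 0.013]
big_vial 0.58 [202.4, 105.3, 303.2, 203.3] ztop 0.091 topc [ 0.6075 -0.1512  0.089 ] ext [0.03  0.031 0.007]
big_vial 0.42 [5.4, 88.4, 321.4, 275.1] ztop 0.033 topc [ 0.5521 -0.1731  0.0584] ext [0.187 0.13  0.063]
small_vial 0.62 [149.6, 167.0, 191.2, 208.4] ztop 0.048 topc [ 0.5517 -0.1755  0.0461] ext [0.014 0.013 0.006]
small_vial 0.48 [203.3, 199.4, 299.0, 319.7] ztop 0.083 topc [ 0.6027 -0.1978  0.0831] ext [0.049 0.069 0.013]
1 rows of [0.03, -0.036, 0.024] [0.023, 0.009, 0.006] mid [ 0.6   -0.208  0.048]
```

View pics/c.png

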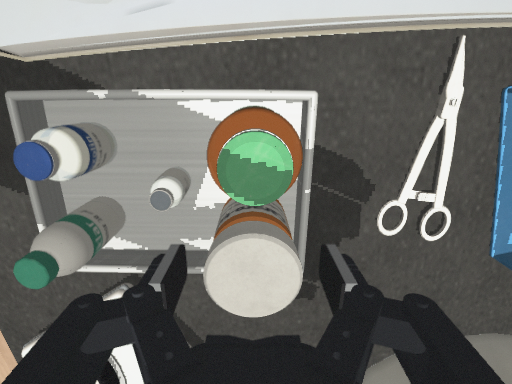

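Request:
{"name": "jog_arm", "arguments": {"commands": [0.03,0,0,0,0,0,40,0,0,0,0,0,0,40,0,0,0,0,0,0,40,0,0,0,0,0,0,40,0,0,0,0,0,0,40,0,0,-0.15,0,0,0,40,0,0,-0.5,0,0,0,40,0,0,-0.7,0,0,0,40,0,0,-0.8,0,0,0,40,0,0,-0.5,0,0,0,40,0,0,0,0,0,0,40], "newtons": 30}}

```text
t: 5.8
tool_pos: [0.6028, -0.2082, 0.2102]
tool_rot: [2.293, 2.139, 0.003]
contact_force: [0.1, -0.4, -1.6]
opening: 0.0486
grip_force: 31.5
```

```bash
cat > c.py <<'E'
from h import *
o=ctrl.get_obs(); print(o['t'],o['tool_pos'],o['opening'],o['grip_force'],o['contact_force'],np.array(o['q']).round(2))
for c in ['scene','top']:
    im=eyes.get_image(c)
    for n in ['tablet_jar','big_vial','small_vial','mid_vial','dropper']:
        for d in nets.silhouettes(c,n)[:1]:
            p=pts(im,d['mask']); print(c,n,round(d['p'],2),np.median(p,0).round(3),p.min(0).round(3),p.max(0).round(3))
a=np.radians(-30)
plan([.515,-.404,.19],frame([0,0,-1],[np.cos(a),np.sin(a),0]))
E
python3 c.py
```

```text
5.8 [ 0.60275812 -0.20822689  0.21018435] 0.04863988598094939 31.461074352264404 [ 0.14164296 -0.40409871 -1.57452846] [-0.45  0.09  1.61 -0.    1.44 -0.38]
scene tablet_jar 0.4 [ 0.55  -0.169  0.011] [ 0.454 -0.276 -0.002] [ 0.676 -0.108  0.066]
scene big_vial 0.93 [ 0.595 -0.141  0.058] [ 0.582 -0.262 -0.   ] [ 0.714 -0.121  0.092]
scene small_vial 0.62 [ 0.546 -0.17   0.031] [ 0.539 -0.181  0.008] [ 0.56  -0.163  0.048]
scene mid_vial 0.84 [ 0.49  -0.137  0.041] [ 0.481 -0.158  0.005] [ 0.509 -0.129  0.066]
scene dropper 0.76 [ 0.485 -0.189  0.047] [ 0.476 -0.277  0.001] [ 0.56  -0.181  0.084]
top tablet_jar 0.53 [ 0.469 -0.319  0.06 ] [ 0.435 -0.35   0.036] [ 0.5   -0.289  0.08 ]
top big_vial 0.53 [ 0.53  -0.203  0.005] [ 0.457 -0.241 -0.002] [ 0.634 -0.111  0.537]
top dropper 0.61 [ 0.495 -0.198  0.068] [ 0.48  -0.212  0.003] [ 0.509 -0.174  0.085]
5 rows of [-0.712, -0.117, 0.055] [-0.001, -0.0, 0.909] mid [ 0.56  -0.33   0.197]
```

Request:
{"name": "jog_arm", "arguments": {"commands": [-0.712,-0.117,0.03,0,0,0.909,40,-0.712,-0.117,0.03,0,0,0.909,40,-0.712,-0.117,0.03,0,0,0.909,40,-0.712,-0.117,0.03,0,0,0.909,40,-0.712,-0.117,0.03,0,0,0.909,40,0,0,0,0,0,0,40,0,0,0,0,0,0,40], "newtons": 40}}

```text
t: 7.28
tool_pos: [0.5151, -0.4038, 0.1979]
tool_rot: [-2.72, -1.571, -0.001]
contact_force: [0.2, -0.8, -1.4]
opening: 0.0482
grip_force: 41.4
```

```bash
python3 -c "
from h import *
o=ctrl.get_obs(); print(o['t'],o['tool_pos'],o['opening'],o['contact_force'])
for c in ['wrist','scene']:
  im=eyes.get_image(c)
  d=nets.silhouettes(c,'tablet_jar')
  for k in d[:2]:
    p=pts(im,k['mask']); print(c,round(k['p'],2),k['bbox'],np.median(p,0).round(3),np.percentile(p,2,0).round(3),np.percentile(p,98,0).round(3))
  save(im['image'],c+'d.png')
a=np.radians(-30)
plan([.514,-.404,.144],frame([0,0,-1],[np.cos(a),np.sin(a),0]))"
```

```text
7.275 [ 0.5151434  -0.40382451  0.19791128] 0.048226589274698785 [ 0.22800222 -0.76738058 -1.36087478]
wrist 0.8 [203.6, 194.4, 302.6, 323.0] [ 0.52  -0.396  0.231] [ 0.494 -0.425  0.166] [ 0.539 -0.38   0.232]
scene 0.93 [290.0, 106.2, 312.1, 146.3] [ 0.509 -0.385  0.19 ] [ 0.49  -0.656  0.036] [ 0.62  -0.38   0.231]
scene 0.24 [277.7, 158.8, 322.3, 179.8] [ 0.509 -0.398  0.095] [ 0.467 -0.446  0.094] [ 0.554 -0.355  0.097]
2 rows of [-0.013, -0.009, 0.45] [0.001, -0.0, 0.008] mid [ 0.514 -0.404  0.144]
```

View pics/scened.png

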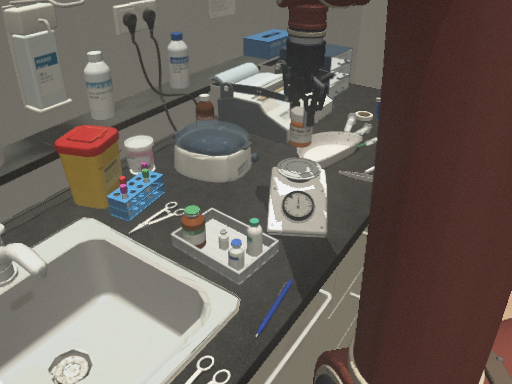

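Request:
{"name": "jog_arm", "arguments": {"commands": [-0.02,-0.01,0.4,0,0,0,40,0,0,0.4,0,0,0,40,0,0,0.1,0,0,0,40,0,0,0.03,0,0,0,40,0,0,0.03,0,0,0,40,0,0,0.03,0,0,0,40,0,0,0.03,0,0,0,40,0,0,0,0,0,0,40]}}

```text
t: 8.48
tool_pos: [0.514, -0.405, 0.137]
tool_rot: [2.72, 1.57, 0.0]
contact_force: [0.5, 0.9, -0.1]
opening: 0.0487
grip_force: 41.5
```

Request:
{"name": "jog_arm", "arguments": {"commands": [0,0,0.02,0,0,0,48,0,0,0,0,0,0,50,0,0,0,0,0,0,54,0,0,0,0,0,0,65,0,0,0,0,0,0,75,0,0,0,0,0,0,75,0,0,-0.3,0,0,0,75,0,0,-0.8,0,0,0,75,0,0,-0.8,0,0,0,75,0,0,-0.3,0,0,0,75,0,0,0,0,0,0,75]}}

```text
t: 9.85
tool_pos: [0.5144, -0.4054, 0.2699]
tool_rot: [2.717, 1.569, 0.002]
contact_force: [-0.1, -0.4, 0.6]
opening: 0.0754
grip_force: 0.0
```

```bash
cat > d.py <<'E'
from h import *
o=ctrl.get_obs(); print(o['t'],o['tool_pos'],np.array(o['q']).round(2))
I={}
for c in ['scene','top','wrist']:
    im=eyes.get_image(c); I[c]=im
    for n in ['tablet_jar','pan','bezel_ring']:
        for d in nets.silhouettes(c,n)[:1]:
            p=pts(im,d['mask']); print(c,n,round(d['p'],2),np.round(d['bbox']),np.median(p,0).round(3),np.percentile(p,2,0).round(3),np.percentile(p,98,0).round(3))
im=I['wrist']; save(im['image'],'e.png')
E
python3 d.py
```

```text
9.85 [ 0.51443495 -0.40535483  0.26992703] [-0.78  0.1   1.5  -0.    1.54 -0.26]
scene tablet_jar 0.98 [286. 131. 314. 169.] [ 0.505 -0.389  0.141] [ 0.489 -0.422  0.096] [ 0.531 -0.382  0.169]
scene pan 0.72 [275. 159. 318. 184.] [ 0.496 -0.387  0.092] [ 0.465 -0.449  0.074] [ 0.557 -0.355  0.095]
scene bezel_ring 0.77 [282. 193. 316. 221.] [ 0.464 -0.318  0.059] [ 0.435 -0.345  0.042] [ 0.492 -0.29   0.076]
top tablet_jar 0.5 [305. 189. 320. 209.] [ 0.51  -0.394  0.167] [ 0.494 -0.406  0.118] [ 0.528 -0.382  0.17 ]
top pan 0.58 [292. 209. 310. 223.] [ 0.484 -0.382  0.092] [ 0.469 -0.399  0.089] [ 0.503 -0.365  0.095]
top bezel_ring 0.56 [259. 211. 287. 231.] [ 0.485 -0.302  0.06 ] [ 0.457 -0.347  0.05 ] [ 0.498 -0.289  0.076]
wrist tablet_jar 0.75 [230. 160. 280. 220.] [ 0.517 -0.401  0.169] [ 0.493 -0.428  0.106] [ 0.538 -0.382  0.17 ]
wrist pan 0.72 [210. 132. 291. 206.] [ 0.524 -0.383  0.093] [ 0.466 -0.437  0.091] [ 0.559 -0.356  0.095]
wrist bezel_ring 0.84 [169. 108. 213. 160.] [ 0.469 -0.321  0.062] [ 0.437 -0.349  0.047] [ 0.497 -0.292  0.078]
```

View pics/e.png

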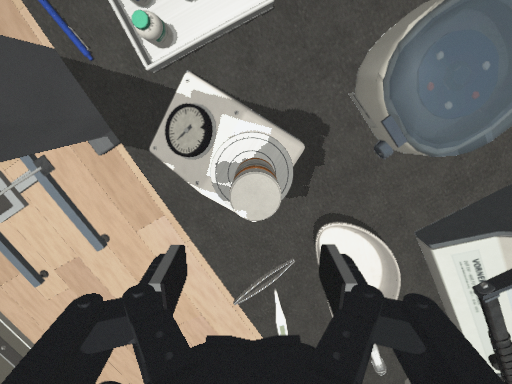

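```bash
cat >> h.py <<'E'
def geom(yaw=np.radians(-60.8),dc=(.468,-.3225,.049)):
    xs=np.array([np.cos(yaw),np.sin(yaw),0]); ys=np.array([-xs[1],xs[0],0]); s,c=np.sin(np.radians(28)),np.cos(np.radians(28))
    n=-xs*s+np.array([0,0,c]); u=np.cross(ys,n)*1
    return np.array(dc),xs,ys,n,u
def tgt(h,ang):  # ang: tool y turned clockwise (about -n) from ys
    dc,xs,ys,n,u=geom(); return dc+h*n, frame(-n,R.from_rotvec(-n*np.radians(ang)).apply(ys))
E
python3 -c "
from h import *
print(geom()[4]); plan(*tgt(.18,0))"
```

```text
[ 0.43075451 -0.77074445  0.46947156]
11 rows of [0.254, -0.159, 0.029] [-0.23, -0.404, -0.92] mid [ 0.486 -0.304  0.245]
```

Request:
{"name": "jog_arm", "arguments": {"commands": [0.254,-0.159,0.029,-0.23,-0.404,-0.92,85,0.254,-0.159,0.029,-0.23,-0.404,-0.92,85,0.254,-0.159,0.029,-0.23,-0.404,-0.92,85,0.254,-0.159,0.029,-0.23,-0.404,-0.92,85,0.254,-0.159,0.029,-0.23,-0.404,-0.92,85,0.254,-0.159,0.029,-0.23,-0.404,-0.92,85,0.254,-0.159,0.029,-0.23,-0.404,-0.92,85,0.254,-0.159,0.029,-0.23,-0.404,-0.92,85,0.254,-0.159,0.029,-0.23,-0.404,-0.92,85,0.254,-0.159,0.029,-0.23,-0.404,-0.92,85,0.254,-0.159,0.029,-0.23,-0.404,-0.92,85,0,0,0,0,0,0,85]}}

```text
t: 11.95
tool_pos: [0.4254, -0.2479, 0.2065]
tool_rot: [1.367, 2.329, -0.34]
contact_force: [0.6, 0.4, 0.1]
opening: 0.0854
grip_force: 0.0
```

```bash
cat > dial.py <<'E'
import sys
from h import *
def rectify(im,dc,n,ys,u,h=0.002,S=400,half=.036):
    # rectified dial picture: up = up-slope, right = observer's right (facing dial)
    right=np.cross(u,n); g=np.linspace(-half,half,S)
    X,Y=np.meshgrid(g,-g); P=dc+h*n+X[...,None]*right+Y[...,None]*u
    q=proj(im,P.reshape(-1,3)).astype(np.float32).reshape(S,S,2)
    return cv2.remap(im['image'],q[...,0],q[...,1],cv2.INTER_CUBIC)
if __name__=='__main__':
    o=ctrl.get_obs(); print(o['t'],o['tool_pos'],np.array(o['q']).round(2))
    dc,xs,ys,n,u=geom()
    im=eyes.get_image('wrist'); d=nets.silhouettes('wrist','bezel_ring')
    p=pts(im,d[0]['mask']); r=p-dc; right=np.cross(u,n)
    L=np.stack([r@right,r@u,r@n],1); k=L[L[:,2]>.011]; k=k[np.abs(k[:,2]-np.median(k[:,2]))<.003]
    print(d[0]['p'],'top n',np.median(k[:,2]).round(4),'ctr right,up',((np.percentile(k,1,0)+np.percentile(k,99,0))/2).round(4),'ext',(np.percentile(k,99,0)-np.percentile(k,1,0)).round(4))
    A=np.c_[k[:,:2],np.ones(len(k))]; print('plane tilt',np.linalg.lstsq(A,k[:,2],rcond=None)[0].round(3))
    sc=eyes.get_image('scene')
    save(np.hstack([rectify(im,dc,n,ys,u),rectify(sc,dc,n,ys,u)]),sys.argv[1])
E
python3 dial.py f.png; python3 -c "
from h import *
plan(*tgt(.1,0)); plan(*tgt(.002,0))"
```

```text
11.95 [ 0.42543478 -0.24786192  0.20654266] [-0.55 -0.54  2.2  -0.27  1.06 -0.98]
0.83 top n 0.0117 ctr right,up [0.     0.0008 0.0129] ext [0.0563 0.06   0.0037]
plane tilt [0.    0.004 0.012]
2 rows of [0.012, -0.003, 0.673] [0.005, 0.009, -0.008] mid [ 0.445 -0.282  0.137]
4 rows of [0.006, -0.002, 0.745] [0.003, 0.005, -0.004] mid [ 0.458 -0.304  0.09 ]
```

View pics/f.png

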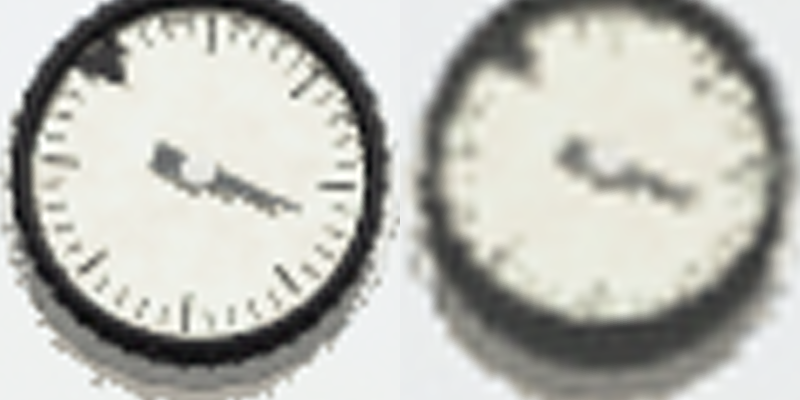

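```bash
python3 -c "
from h import *
plan(*tgt(.09,-37))"
```

```text
7 rows of [0.004, 0.0, 0.216] [0.001, 0.003, -0.925] mid [ 0.439 -0.27   0.163]
```

Request:
{"name": "jog_arm", "arguments": {"commands": [0.004,0,0.216,0.001,0.003,-0.925,85,0.004,0,0.216,0.001,0.003,-0.925,85,0.004,0,0.216,0.001,0.003,-0.925,85,0.004,0,0.216,0.001,0.003,-0.925,85,0.004,0,0.216,0.001,0.003,-0.925,85,0.004,0,0.216,0.001,0.003,-0.925,85,0.004,0,0.216,0.001,0.003,-0.925,85,0,0,0,0,0,0,85,0,0,0,0,0,0,85]}}

```text
t: 13.22
tool_pos: [0.447, -0.2854, 0.128]
tool_rot: [0.572, 2.715, -0.521]
contact_force: [0.1, -0.5, -1.0]
opening: 0.085
grip_force: 0.0
```

```bash
python3 -c "
from h import *
plan(*tgt(.03,-37),n=2);plan(*tgt(.002,-37),n=3)"
```

```text
2 rows of [-0.005, -0.001, 0.498] [-0.001, -0.004, -0.0] mid [ 0.461 -0.31   0.075]
3 rows of [-0.003, -0.001, 0.488] [-0.001, -0.002, -0.0] mid [ 0.461 -0.31   0.077]
```

Descend and close.

Request:
{"name": "jog_arm", "arguments": {"commands": [-0.003,0,0.6,0,0,0,85,-0.003,0,0.5,0,0,0,85,-0.003,0,0.25,0,0,0,85,0,0,0.11,0,0,0,85,0,0,0,0,0,0,85,0,0,0,0,0,0,60,0,0,0,0,0,0,60,0,0,0,0,0,0,60], "newtons": 25}}

```text
t: 14.22
tool_pos: [0.4668, -0.3223, 0.0523]
tool_rot: [0.569, 2.715, -0.526]
contact_force: [-7.1, 0.2, 7.2]
opening: 0.0643
grip_force: 25.4
```

Request:
{"name": "jog_arm", "arguments": {"commands": [0,0,-0.02,0,0,0.92,60,0,0,0,0,0,0.92,60,0,0,0,0,0,0.92,60,0,0,0,0,0,0.92,60,0,0,0,0,0,0.92,60,0,0,0,0,0,0.92,60,0,0,0,0,0,0.92,60,0,0,0,0,0,0.92,60,0,0,0,0,0,0.92,60,0,0,0,0,0,0.92,60,0,0,0,0,0,0.92,60,0,0,0,0,0,0.92,60,0,0,0,0,0,0.92,60,0,0,0,0,0,0.92,60,0,0,0,0,0,0,60]}}

```text
t: 16.1
tool_pos: [0.4675, -0.3215, 0.0525]
tool_rot: [1.999, 1.752, -0.138]
contact_force: [5.2, -6.5, -4.6]
opening: 0.064
grip_force: 31.9
```

```bash
python3 dial.py g.png; python3 -c "
from h import *
plan(*tgt(.004,37),n=1)"
```

```text
16.1 [ 0.46753373 -0.32145336  0.0524961 ] [-0.64 -0.13  2.17 -0.32  0.67 -0.3 ]
0.86 top n 0.0116 ctr right,up [-0.0004  0.0006  0.0128] ext [0.0582 0.0603 0.0037]
plane tilt [0.003 0.002 0.012]
1 rows of [0.008, -0.008, -0.006] [0.018, 0.017, 0.049] mid [ 0.467 -0.321  0.053]
```

View pics/g.png

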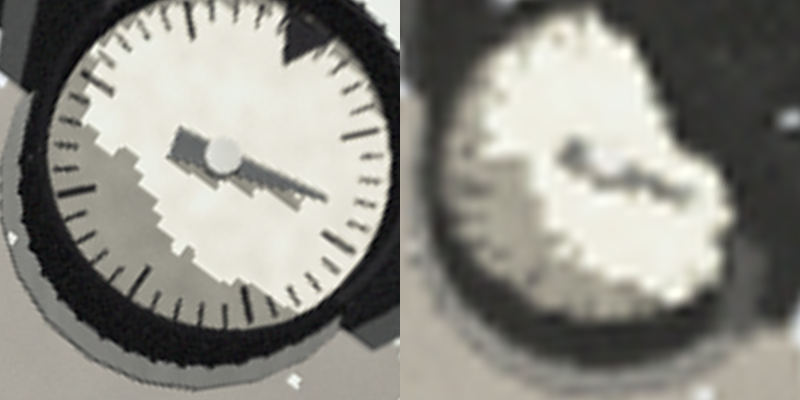

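Request:
{"name": "jog_arm", "arguments": {"commands": [0,0,0,0,0,0,85,0,0,0,0,0,0,85,0,0,-0.1,0,0,0,85,0,0,0,0,0,-0.92,85,0,0,0,0,0,-0.92,85,0,0,0,0,0,-0.92,85,0,0,0,0,0,-0.92,85,0,0,0,0,0,-0.92,85,0,0,0,0,0,-0.92,85,0,0,0,0,0,-0.92,85,0,0,0,0,0,-0.92,85,0,0,0,0,0,-0.92,85,0,0,0,0,0,-0.92,85,0,0,0,0,0,-0.92,85,0,0,0,0,0,-0.92,85,0,0,0,0,0,-0.92,85,0,0,0,0,0,-0.92,85,0,0,0,0,0,0,85]}}

```text
t: 18.5
tool_pos: [0.4652, -0.318, 0.0568]
tool_rot: [0.572, 2.715, -0.521]
contact_force: [-0.2, 0.0, -0.6]
opening: 0.0851
grip_force: 0.0
```

```bash
python3 -c "
from h import *
o=ctrl.get_obs();print(o['contact_force'],o['opening'])
plan(*tgt(.004,-37),n=1)"
```

```text
[-0.23296869  0.01893526 -0.55299627] 0.08508574692059215
1 rows of [-0.016, -0.008, 0.089] [-0.001, -0.009, 0.006] mid [ 0.467 -0.321  0.053]
```

Request:
{"name": "jog_arm", "arguments": {"commands": [-0.016,-0.008,0.09,0,0,0,85,0,0,0,0,0,0,60,0,0,0,0,0,0,60,0,0,0,0,0,0,60,0,0,0,0,0,0.93,60,0,0,0,0,0,0.93,60,0,0,0,0,0,0.93,60,0,0,0,0,0,0.93,60,0,0,0,0,0,0.93,60,0,0,0,0,0,0.93,60,0,0,0,0,0,0.93,60,0,0,0,0,0,0.93,60,0,0,0,0,0,0.93,60,0,0,0,0,0,0.93,60,0,0,0,0,0,0.93,60,0,0,0,0,0,0.93,60,0,0,0,0,0,0.93,60,0,0,0,0,0,0.93,60,0,0,0,0,0,0,60,0,0,0,0,0,0,60]}}

```text
t: 21.0
tool_pos: [0.4676, -0.321, 0.0526]
tool_rot: [2.011, 1.741, -0.134]
contact_force: [1.7, 4.5, 4.5]
opening: 0.0643
grip_force: 26.9
```

```bash
sed -i 's/h=0.002,S/h=0.008,S/' dial.py; python3 dial.py k.png
```

```text
21.0 [ 0.46757189 -0.32102392  0.05263639] [-0.64 -0.12  2.17 -0.31  0.67 -0.29]
0.88 top n 0.0116 ctr right,up [-0.0004  0.0007  0.0128] ext [0.0583 0.0602 0.0037]
plane tilt [0.003 0.003 0.012]
```

View pics/k.png

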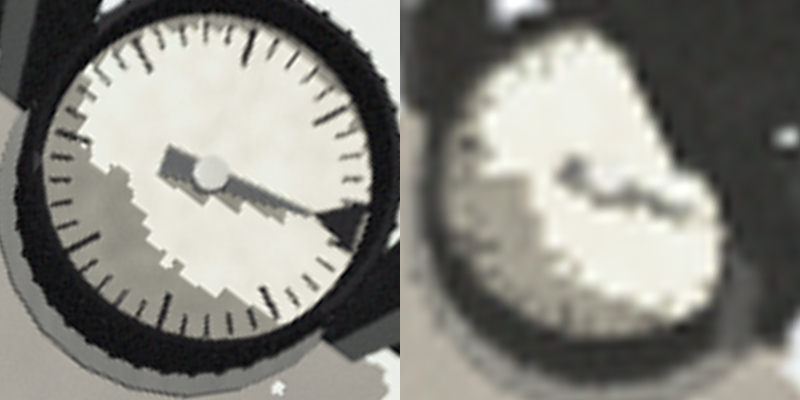

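Request:
{"name": "jog_arm", "arguments": {"commands": [0,0,0,0,0,0.5,60,0,0,0,0,0,0,60,0,0,0,0,0,0,60,0,0,0,0,0,0,85,0,0,0,0,0,0,85,0,0,-0.3,0,0,0,85,0,0,-0.7,0,0,0,85,0,0,-0.8,0,0,0,85,0,0,-0.2,0,0,0,85,0,0,0,0,0,0,85]}}

```text
t: 22.4
tool_pos: [0.4398, -0.2719, 0.1584]
tool_rot: [2.054, 1.688, -0.118]
contact_force: [-0.2, 0.1, -0.7]
opening: 0.0848
grip_force: 0.0
```

```bash
cat > m.py <<'E'
from h import *
from dial import rectify
dc,xs,ys,n,u=geom(); im=eyes.get_image('wrist')
print(ctrl.get_obs()['t'],ctrl.get_obs()['contact_force'])
C=im['cam_to_world'][:3,3]-dc; print('cam in dial right,up,n',[(C@a).round(3) for a in (np.cross(u,n),u,n)])
a=rectify(im,dc,n,ys,u,h=.008,S=600,half=.03); save(a,'m.png')
d=nets.silhouettes('scene','tablet_jar') if eyes.get_image('scene') else 0
E
python3 m.py
```

```text
22.45 [-0.55951152 -0.09605625  0.52861089]
cam in dial right,up,n [np.float64(-0.054), np.float64(-0.063), np.float64(0.268)]
```

View pics/m.png

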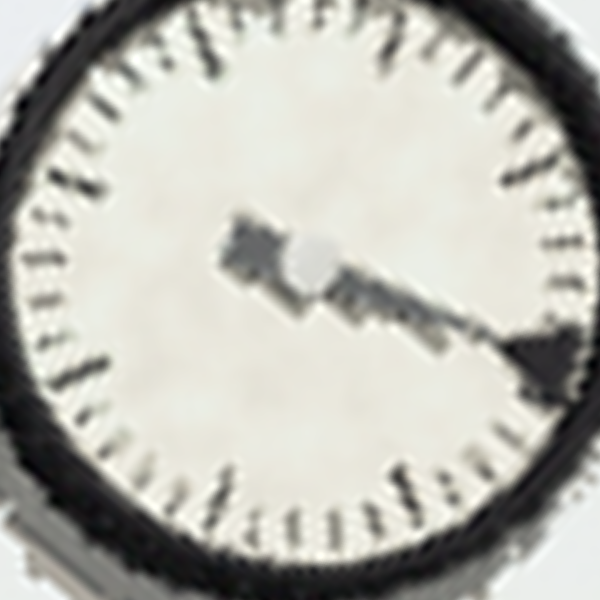

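```bash
python3 -c "
from h import *
im=eyes.get_image('scene'); ok=0
for n in ['tablet_jar','pan']:
    d=nets.silhouettes('scene',n)[0]; p=pts(im,d['mask']); t=p[p[:,2]>np.percentile(p[:,2],97)-.006]
    print(n,d['p'],((t.min(0)+t.max(0))/2).round(3),t.max(0).round(3))
    ok|=(n=='tablet_jar' and abs(t[:,2].max()-.17)<.01)
print(ok); print(job.finish_job() if ok else 'no')"
```

```text
tablet_jar 0.7 [ 0.515 -0.386  0.13 ] [ 0.529 -0.382  0.135]
pan 0.79 [ 0.474 -0.321  0.15 ] [ 0.56  -0.221  0.21 ]
0
no
```

```bash
python3 -c "
from h import *
ims=[]
for c in ['scene','top']:
    im=eyes.get_image(c); p=pts(im,np.ones((384,512),bool)); m=(np.hypot(p[:,0]-.515,p[:,1]+.404)<.045)&(p[:,2]>.1)&(p[:,2]<.178)
    t=p[m&(p[:,2]>.16)]; print(c,m.sum(),len(t),p[m].max(0).round(3), t.mean(0).round(3) if len(t) else '')
    ims.append(cv2.resize(im['image'][100:260,220:400],None,fx=2.2,fy=2.2))
save(np.hstack(ims),'z.png')"
```

```text
scene 218 0 [ 0.534 -0.381  0.139] 
top 572 497 [ 0.538 -0.38   0.173] [ 0.515 -0.404  0.168]
```

View pics/z.png

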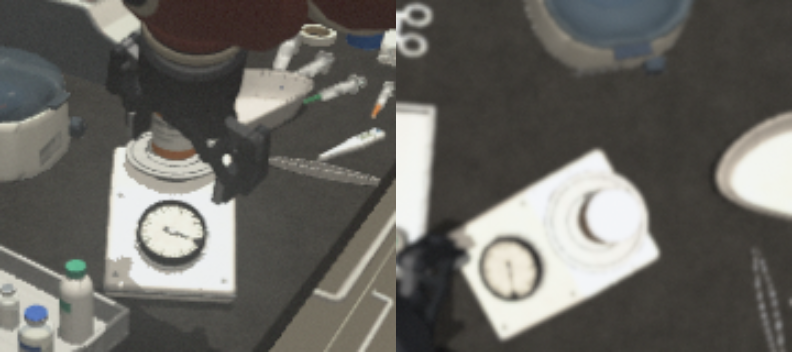

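The scene view shows the arm in front of the jar, which stands on the platter. The top view shows its lid at (0.515, -0.404, 0.168), and nothing is touched.

```bash
python3 -c "
from h import *
print(job.finish_job())"
```

```text
the job is handed in; nothing more can be done
None
```

The job is handed in with no verdict shown: at my last look the jar stood upright, about 4 mm from the platter's centre, the zero mark was within about 1° (0.6 mm) of the pointer tip, the gripper was clear, and I saw no container knocked over.

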